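Lay the clipboard case down and slide it home

TASK

Clear the desk: push the upright metal clipboard case over, away from the robot, so that it lies flat on its back with the clip on top, then push it gently along the desk, without ramming it, until its long edge lies snug and square against the front of the desk organiser. Use only the fingertips or the outside of the fingers: never take the case between the fingers, lift it or stand it on end. Leave the box file standing and everything else where it is.

Things in the scene. Friction and masses are not known exactly. Their poses are not given: they have to be found in the camera images.
- case: the clipboard case: flat closed aluminium box, 30 mm thick (its x) x 215 wide (y) x 155 tall (z), about 0.45 kg, loose, standing on a long narrow face. Origin: centre of that face, at mid-thickness. Its -x face (paper and clip) looks roughly towards the robot, its plain +x back towards the organiser. Lying flat, clip up, its +x points down and the origin is the middle of the long face nearest the robot, 15 above the desk
- case_clip (a point): centre of the dark steel spring clip on the case's -x face, at its +y end: 90 mm tall, 30 wide, standing up to 8 proud, from 32 to 123 above the face it stands on. Axes as the case
- case_far_edge (a point): middle of the case's narrow face opposite the one it stands on: its top, 155 mm above the desk while it stands; when it lies on its back, the middle of the long edge that faces the organiser. Axes as the case
- case_center (a point): centre of the case's 215 x 155 x 30 mm block, axes as the case. Pushed high up, the case tips about its lower back edge, falls by itself once leaning more than about 11 degrees, and slides a little
- organiser_front (a point): foot of the flat front face of the desk organiser, at the middle of its width, at desk height; x points into the organiser, y along its front. The organiser is a fixed, long, low wooden drawer unit across the far side of the desk, 900 mm wide (y), 180 deep (x), 85 high, with a phone, a letter tray and a carton on top; it does not move and its drawers do not open
- box_file: black upright box file, 60 thick (x) x 180 wide (y) x 150 tall, plain, no clip, about 0.7 kg, loose; stays standing. Sizes in mm. Origin: centre of its underside, z up. A bystander to leave alone
- stapler: desk stapler, 130 x 34 x 44. Sizes in mm. Origin: centre of its underside, z up. A bystander to leave alone
- sanitiser: small white-capped bottle, 40 diameter, 105 tall. Sizes in mm. Origin: centre of its underside, z up. A bystander to leave alone
- mug: white mug, 76 diameter, 90 tall, handle on its +y side. Sizes in mm. Origin: centre of its underside, z up. A bystander to leave alone
- mouse: black computer mouse, 105 x 60 x 32. Sizes in mm. Origin: centre of its underside, z up. A bystander to leave alone
- tape: roll of clear tape lying flat, 84 diameter, 24 high. Sizes in mm. Origin: centre of its underside, z up. A bystander to leave alone
- punch: steel hole punch, 100 x 60 x 55. Sizes in mm. Origin: centre of its underside, z up. A bystander to leave alone

How it is judged (in metres and radians):
On the way:
1. the case lies flat on its back, clip up (angle between case's own x axis and vertical above 3.05 rad and height (world z) of case_center below 0.022 m), for 0.2 s.
At the end, for the whole second after the job is handed in: The case lies flat, clip up (within about 5 degrees), at rest, the middle of its far long edge within 6 mm of the organiser's front, square to it within 0.05 rad (3 degrees); the box file still stands (all of step 1 and x of case_far_edge in the frame of organiser_front between -0.006 and 0.006 m and y of case_far_edge in the frame of organiser_front between -0.37 and 0.37 m and angle between the y axis of case and the y axis of organiser_front, either way round below 0.05 rad and linear speed of case below 0.01 m/s and angular speed of case below 0.1 rad/s and angle between box_file's own z axis and vertical below 0.1 rad); the robot touches nothing.
It fails at once if the fingers press on the case with over 40 N (rammed against the organiser) (contact force between the fingers and case above 40 N).
It fails at once if the case is lifted, carried or stood on end (both its long edges more than 45 mm above the desk) (height (world z) of each of case, case_far_edge above 0.045 m).
It fails at once if the case is taken between the fingers (the grasp point is inside the case) (x of the grasp point in the frame of case_center between -0.01 and 0.01 m and y of the grasp point in the frame of case_center between -0.1 and 0.1 m and z of the grasp point in the frame of case_center between -0.0775 and 0.0775 m).
It fails at once if the box file is tipped or shifted by more than 20 mm (distance of box_file from where it was at the start of the episode above 0.02 m or angle between box_file's own z axis and vertical above 0.25 rad).
It fails at once if another thing on the desk is moved by more than 25 mm (distance of any of stapler, sanitiser, mug, mouse, tape, punch from where it was at the start of the episode above 0.025 m).
It also fails if it takes over 43 s, if anything falls off the work surface, if the arm or the gripper's body presses on something with over 40 N, if the wrist force passes 120 N, or if a joint passes its speed limit or range.

ROBOT

A 6-joint arm with a two-finger parallel gripper is mounted at the origin on the work surface. World frame = base frame: x ahead of the robot, y to its left, z up, the work surface at z = 0. Lengths are in m, angles in degrees, forces in N, time in s.
With the tool pointing down it reaches from about 0.25 to 0.725 m from the base axis. Payload 9.7 kg.
Tool frame: the origin (TCP) lies midway between the tips of the shut fingers; the grasp point (between the pads) lies 19 mm behind it; x points along the fingers, y is the direction in which the jaws open and shut, and the axes are right-handed (so a half turn about x gives the same grasp; the last joint's range is limited). The gripper opens to 85 mm and grips with 20 to 120 N. Pads are 22 mm wide; open, the fingers measure 114 mm over their backs; the gripper's body (76 mm by 85 mm) begins 54 mm behind the grasp point. The pads swing forward as they close: fully open they stand 13 mm farther back than shut.
Start: joints at [66.234, 4.979, 10.078, 95.1, 0, 90], TCP at [0.222, 0.503, 0.197] pointing down, gripper open.
Joint ranges: [-179.16, 179.16], [-48.56, 103.87], [-65.8, 70.77], [-126.05, 130.52], [-82.76, 87.17], [-180, 180]. Speed limits (degrees/s): [127.2, 127.2, 147.25, 180, 180, 180].

INTERFACE

Orientations are given as [roll, pitch, yaw] about the fixed x, y, z axes, in that order (R = Rz(yaw) Ry(pitch) Rx(roll)).
In Python, from workcell import bot, cams gives the robot as it stands.
- The arm moves only by the tool apply_moves, never from a script. Its argument "commands" is a list of rows, each a list of 5 numbers: the shift along the tool's x, y, z in m, then the turn about the tool's x in rad, then the opening, from -1 (shut) to 1 (fully open). In form: [[tx, ty, tz, roll, hand], ...]. A call has 1 to 12 rows; each row is the pose to reach, as a shift and turn from the pose measured when the call began, along the tool's axes at that moment; what a row does not reach only later rows make up. A row lasts 1/10 s, in which the tool goes at most 50 mm and 8.59 degrees, less where a joint would pass 70% of its speed; a pose out of reach is approached as far as the arm can. A call with a gripper value outside its range is refused whole. The fingers move at their own pace and stop on an object; "newtons" is the grip in N (left out, the last holds). Time passes only in rows, so rows that repeat a pose let the fingers close. It gives the time, the measured TCP pose, the force and the opening at its end, in the units of the state.
- bot.get_obs(): the state, without advancing time (a new reading comes with each control period).
- cams.camera(name): name is "scene" or "top"; returns a dict with "frame" (420x560x3 uint8, blue, green, red), "depth" (420x560 float32, m along the optical axis (not along the pixel's ray), 0 where there is no reading), "camera_matrix" (3x3 intrinsics, pixels), "R" (3x3) and "t" (3): a world point X has camera coordinates R X + t. Camera axes: x right, y down, z forward; pixel columns grow to the right and rows downward; lengths in m; the calibration is good to about 2 mm. A picture is of the moment at which its call begins.
- bot.job_done(): hands the job in, once; it reports no verdict.
Trained networks look in the newest picture that a camera, given by its name, has taken for a name from the list of things; names that differ only in an ending like _2 or _b are one class to them, and where a whole thing is asked for, a point or a joint stands for the part that bears it (a point fixed in the world has none). Each returns a list of dicts, best first, with "confidence" (0 to 1); they miss things now and then, are a little off and sometimes report something else, mostly with a low value. They report only what shows in the picture. A call takes as long as a camera call.
- cams.spot_in(name, camera): "rect" ([left, top, right, bottom] in pixels, round what is visible of it).
The state is a dict: "time": time; "q": joint angles; "qd": joint speeds; "joint_efforts": joint torques, N m; "ee_pos": TCP position; "tcp_rot": TCP orientation; "wrist_force": force on the tool from outside, world axes, zero at the start; "torque": the same for the moment, N m; "opening": finger opening in m.
Only numpy, scipy, OpenCV 4.12 (cv2) and the standard library are available. Lean on these libraries where they do the work, as an engineer would, in place of code of your own. Each camera call takes 0.05 s, during which the arm holds its last target. There are 200 camera calls.

## Working session

There is one attempt and no reset: what is moved stays moved. The work goes in short steps, Python scripts to look and compute and a tool call to move; the robot and the scene stay as the last step left them, time stands still between calls to the robot, and variables do not carry over. Pictures are saved under pics/ and viewed, about 8 in all and at most 12, crops included, and the job is handed in when it is done.

Besides the shell and the picture viewer there is one more tool, called after "Emit:" as name([rows], argument=value, ...), one row to a line, values as JSON. apply_moves: Moves the arm, as the interface text tells. Its arguments: {"type":"object","properties":{"commands":{"type":"array"},"newtons":{"type":"number"}},"required":["commands"]}

```bash
mkdir -p pics
cat > h.py <<'E'
import numpy as np, cv2
from workcell import bot, cams
def cloud(c):
    K=c["camera_matrix"];d=c["depth"];v,u=np.mgrid[:d.shape[0],:d.shape[1]]
    P=np.dstack([(u-K[0,2])/K[0,0]*d,(v-K[1,2])/K[1,1]*d,d])
    X=(P-c["t"])@c["R"]; X[d==0]=np.nan
    return X
E
python3 - <<'E'
from h import *
o=bot.get_obs(); print({k:np.round(v,3) for k,v in o.items()})
for n in("scene","top"):
    c=cams.camera(n);cv2.imwrite(f"pics/{n}0.png",c["frame"]);X=cloud(c);np.save(f"{n}0.npy",X)
    print(n,"cam at",np.round(-c["R"].T@c["t"],2))
    for t in("case","box_file","stapler","sanitiser","mug","mouse","tape","punch"):
        for r in cams.spot_in(t,n)[:2]:
            l,tp,rr,b=[int(x) for x in r["rect"]];q=X[max(tp,0):b,max(l,0):rr].reshape(-1,3);q=q[q[:,2]>.012]
            print(t,round(r["confidence"],2),[l,tp,rr,b],np.round(np.nanmedian(q,0),3) if len(q) else None)
E
```

```text
{'time': np.float64(0.0), 'q': array([66.236,  5.01 , 10.033, 95.1  ,  0.   , 90.002]), 'qd': array([ 0.016, -0.16 , -0.049,  0.001, -0.023,  0.085]), 'joint_efforts': array([ 1.0000e-03, -5.2038e+01,  4.6481e+01,  1.6000e-02,  0.0000e+00,
       -0.0000e+00]), 'ee_pos': array([0.222, 0.503, 0.197]), 'tcp_rot': array([ -90.188,   89.923, -113.954]), 'wrist_force': array([-0.635, -0.259,  0.233]), 'torque': array([-0.034, -0.005,  0.073]), 'opening': np.float64(0.085)}
scene cam at [1.46 0.15 0.94]
case 0.92 [180, 158, 257, 207] [ 0.495 -0.229  0.098]
box_file 0.71 [332, 177, 405, 238] [0.533 0.192 0.11 ]
stapler 0.83 [292, 192, 304, 230] [0.53  0.006 0.043]
stapler 0.37 [331, 179, 405, 238] [0.533 0.192 0.11 ]
sanitiser 0.9 [282, 226, 297, 251] [0.66  0.004 0.069]
mug 0.84 [440, 226, 486, 269] [0.592 0.442 0.058]
mug 0.19 [120, 207, 148, 231] [ 0.626 -0.448  0.023]
mouse 0.78 [138, 171, 168, 195] [ 0.479 -0.445  0.027]
mouse 0.2 [331, 180, 406, 239] [0.533 0.193 0.11 ]
tape 0.7 [118, 208, 148, 233] [ 0.629 -0.448  0.023]
punch 0.97 [441, 200, 466, 232] [0.463 0.429 0.055]
top cam at [0.48 0.01 1.59]
case 0.96 [306, 239, 370, 256] [ 0.479 -0.216  0.154]
box_file 0.98 [184, 225, 244, 254] [0.506 0.188 0.149]
stapler 0.62 [266, 222, 279, 257] [0.498 0.006 0.043]
sanitiser 0.57 [268, 197, 278, 204] [ 0.642 -0.002  0.078]
mug 0.66 [126, 211, 159, 236] [0.571 0.454 0.065]
mouse 0.65 [386, 233, 407, 266] [ 0.463 -0.449  0.026]
tape 0.54 [383, 196, 405, 221] [ 0.619 -0.45   0.023]
punch 0.84 [145, 246, 158, 275] [0.436 0.424 0.052]
```

Run:
```python
from h import *
X=np.load("top0.npy")
q=X[225:270,295:385].reshape(-1,3);q=q[(q[:,2]>.14)]
(c,s,a)=cv2.minAreaRect(q[:,:2].astype(np.float32)*1000);print("case top",c,s,a,len(q),np.round([q.min(0),q.max(0)],3))
q=X[210:265,170:255].reshape(-1,3);q=q[(q[:,2]>.14)];print("box",cv2.minAreaRect(q[:,:2].astype(np.float32)*1000))
# organiser front: from top points at height ~.085
for n in("top","scene"):
    X=np.load(n+"0.npy").reshape(-1,3)
    q=X[(X[:,2]>.078)&(X[:,2]<.09)&(X[:,0]>.68)&(abs(X[:,1])<.5)]
    L=[]
    for y in np.arange(-.43,.44,.04):
        m=q[abs(q[:,1]-y)<.02]
        if len(m)>5:L.append((y,np.percentile(m[:,0],2),m[:,0].min()))
    L=np.array(L);print(n,np.round(L,3).tolist(),np.polyfit(L[:,0],L[:,1],1) if len(L) else 0)
a=cv2.imread("pics/top0.png");b=cv2.imread("pics/scene0.png")
cv2.imwrite("pics/v1.png",cv2.resize(a,(800,600)));cv2.imwrite("pics/v2.png",cv2.resize(b[120:330,80:500],(800,400)))
```

```text
case top (480.0426940917969, -232.5789794921875) (30.704240798950195, 215.97190856933594) 9.255877494812012 601 [[ 0.45  -0.339  0.141]
 [ 0.511 -0.126  0.164]]
box ((506.84149169921875, 191.07281494140625), (60.02379608154297, 179.5740203857422), 11.074810028076172)
top [[-0.43, 0.752, 0.748], [-0.39, 0.752, 0.748], [-0.35, 0.749, 0.749], [-0.31, 0.75, 0.749], [-0.27, 0.75, 0.749], [-0.23, 0.752, 0.752], [-0.19, 0.754, 0.753], [-0.15, 0.756, 0.753], [-0.11, 0.754, 0.753], [-0.07, 0.754, 0.754], [-0.03, 0.754, 0.754], [0.01, 0.755, 0.755], [0.05, 0.755, 0.755], [0.09, 0.758, 0.757], [0.13, 0.758, 0.756], [0.17, 0.761, 0.758], [0.21, 0.759, 0.758], [0.25, 0.76, 0.759], [0.29, 0.762, 0.759], [0.33, 0.763, 0.76], [0.37, 0.764, 0.76], [0.41, 0.765, 0.761]] [0.01729336 0.75644181]
scene [[-0.43, 0.757, 0.75], [-0.39, 0.759, 0.752], [-0.35, 0.919, 0.917], [-0.31, 0.921, 0.92], [-0.27, 0.922, 0.921], [-0.23, 0.922, 0.92], [-0.19, 0.76, 0.755], [-0.15, 0.76, 0.756], [-0.11, 0.778, 0.762], [-0.07, 0.93, 0.929], [-0.03, 0.931, 0.93], [0.01, 0.931, 0.931], [0.05, 0.932, 0.931], [0.09, 0.78, 0.768], [0.13, 0.767, 0.76], [0.17, 0.766, 0.759], [0.21, 0.763, 0.76], [0.25, 0.763, 0.762], [0.29, 0.764, 0.761], [0.33, 0.767, 0.763], [0.37, 0.769, 0.763], [0.41, 0.769, 0.762]] [-0.11542731  0.82287502]
```

View pics/v1.png

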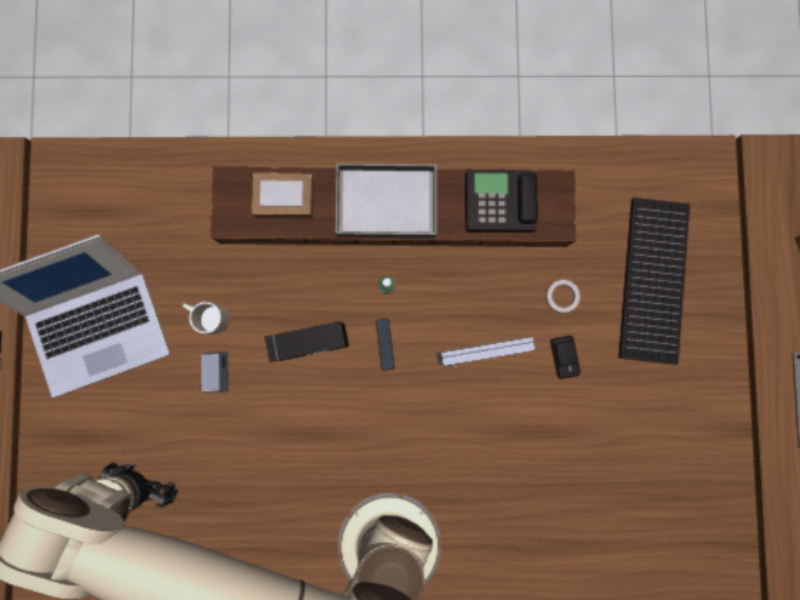

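View pics/v2.png

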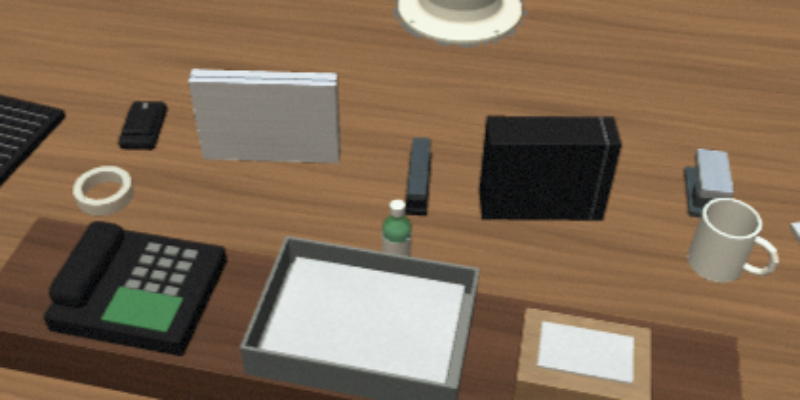

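```bash
cat >> h.py <<'E'
from scipy.spatial.transform import Rotation as Ro
def plan(target,jaw_deg=None):
    "print shift in tool axes and roll that puts tool y along world heading jaw_deg (mod 180)"
    o=bot.get_obs();R=Ro.from_euler("xyz",o["tcp_rot"],degrees=True).as_matrix()
    print("t",round(float(o["time"]),2),"pos",np.round(o["ee_pos"],4),"F",np.round(o["wrist_force"],1),"q",np.round(o["q"],1),"jaw",round(float(np.degrees(np.arctan2(R[1,1],R[0,1]))),2))
    print("tool axes (cols)\n",np.round(R,3)); print("shift",np.round(R.T@(np.array(target)-o["ee_pos"]),4))
    if jaw_deg is not None:
        a=np.radians(jaw_deg);v=R.T@[np.cos(a),np.sin(a),0];r=np.arctan2(v[2],v[1]);print("roll",round((r+np.pi/2)%np.pi-np.pi/2,4))
E
python3 - <<'E'
from h import *
X=np.load("top0.npy").reshape(-1,3)
q=X[(X[:,2]>.015)&(X[:,2]<.07)&(X[:,0]>.72)&(X[:,0]<.78)&(abs(X[:,1])<.44)]
f=np.polyfit(q[:,1],q[:,0],1)
for i in range(3):
    r=q[:,0]-np.polyval(f,q[:,1]);q=q[abs(r)<.006];f=np.polyfit(q[:,1],q[:,0],1)
print("front wall",f,len(q),r.std())
plan([.426,-.241,.197],99.26)
E
```

```text
front wall [0.01556642 0.75508415] 642 0.0006643825455010117
t 0.9 pos [0.2217 0.5034 0.1973] F [-0.5  0.3 -0.7] q [66.2  5.  10.1 95.1 -0.  90. ] jaw 66.23
tool axes (cols)
 [[ 0.     0.403  0.915]
 [ 0.     0.915 -0.403]
 [-1.     0.     0.   ]]
shift [ 3.000e-04 -5.989e-01  4.870e-01]
roll -0.5765
```

Emit:
apply_moves([
  [0,-0.599,0.487,-0.5765,1],
  [0,-0.599,0.487,-0.5765,1],
  [0,-0.599,0.487,-0.5765,1],
  [0,-0.599,0.487,-0.5765,1],
  [0,-0.599,0.487,-0.5765,1],
  [0,-0.599,0.487,-0.5765,1],
  [0,-0.599,0.487,-0.5765,1],
  [0,-0.599,0.487,-0.5765,1],
  [0,-0.599,0.487,-0.5765,1],
  [0,-0.599,0.487,-0.5765,1],
  [0,-0.599,0.487,-0.5765,1],
  [0,-0.599,0.487,-0.5765,1],
])

```text
time: 2.1
ee_pos: [0.3793, -0.0729, 0.1977]
tcp_rot: [-13.3, 89.9, -4.0]
wrist_force: [1.5, 0.6, 0.3]
opening: 0.0858
```

```bash
python3 -c "
from h import *
plan([.426,-.241,.197],99.26)"
```

```text
t 2.1 pos [ 0.3793 -0.0729  0.1977] F [1.5 0.6 0.3] q [-10.9 -17.3 -10.2  97.    0.  -20.1] jaw 99.24
tool axes (cols)
 [[ 0.001 -0.161  0.987]
 [-0.     0.987  0.161]
 [-1.    -0.     0.001]]
shift [ 0.0008 -0.1734  0.0191]
roll -0.0003
```

Emit:
apply_moves([
  [0,-0.173,0.019,0,1],
  [0,-0.173,0.019,0,1],
  [0,-0.173,0.019,0,1],
  [0,-0.173,0.019,0,1],
  [0.04,-0.173,0.019,0,1],
  [0.075,-0.173,0.019,0,1],
  [0.075,-0.173,0.019,0,1],
  [0.075,-0.173,0.019,0,1],
])

```text
time: 2.9
ee_pos: [0.4257, -0.2405, 0.1235]
tcp_rot: [-3.3, 89.9, 5.9]
wrist_force: [0.8, 0.2, 0.5]
opening: 0.0855
```

```bash
python3 -c "
from h import *
plan([.465,-.235,.122],99.26)
c=cams.camera('scene');cv2.imwrite('pics/s1.png',cv2.resize(c['frame'][100:280,120:360],(800,600)))"
```

```text
t 2.9 pos [ 0.4257 -0.2405  0.1235] F [0.8 0.2 0.5] q [-29.5  -4.3  -7.4  86.8   0.  -38.7] jaw 99.25
tool axes (cols)
 [[ 0.001 -0.161  0.987]
 [ 0.     0.987  0.161]
 [-1.    -0.     0.001]]
shift [ 0.0015 -0.0009  0.0396]
roll -0.0002
```

View pics/s1.png

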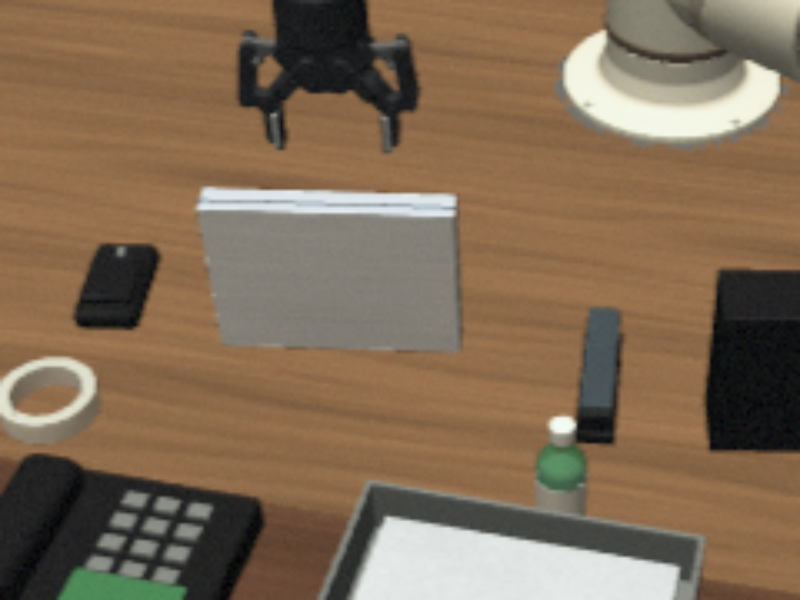

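Emit:
apply_moves([
  [0,0,0.012,0,1],
  [0,0,0.022,0,1],
  [0,0,0.028,0,1],
  [0,0,0.033,0,1],
  [0,0,0.038,0,1],
  [0,0,0.043,0,1],
  [0,0,0.048,0,1],
  [0,0,0.053,0,1],
])

```text
time: 3.75
ee_pos: [0.4791, -0.2322, 0.1248]
tcp_rot: [-28.5, 89.8, -19.2]
wrist_force: [-0.7, 0.5, -0.6]
opening: 0.0856
```

Emit:
apply_moves([
  [0,0,0.006,0,1],
  [0,0,0.012,0,1],
  [0,0,0.016,0,1],
  [0,0,0.016,0,1],
  [0,0,0.016,0,1],
])

```text
time: 4.25
ee_pos: [0.4948, -0.2295, 0.1248]
tcp_rot: [-27.9, 89.8, -18.6]
wrist_force: [-0.1, 0.5, 0.3]
opening: 0.0853
```

```bash
python3 -c "
from h import *
c=cams.camera('scene');cv2.imwrite('pics/s2.png',cv2.resize(c['frame'][100:280,120:360],(800,600)))"
```

```text
(no output)
```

View pics/s2.png

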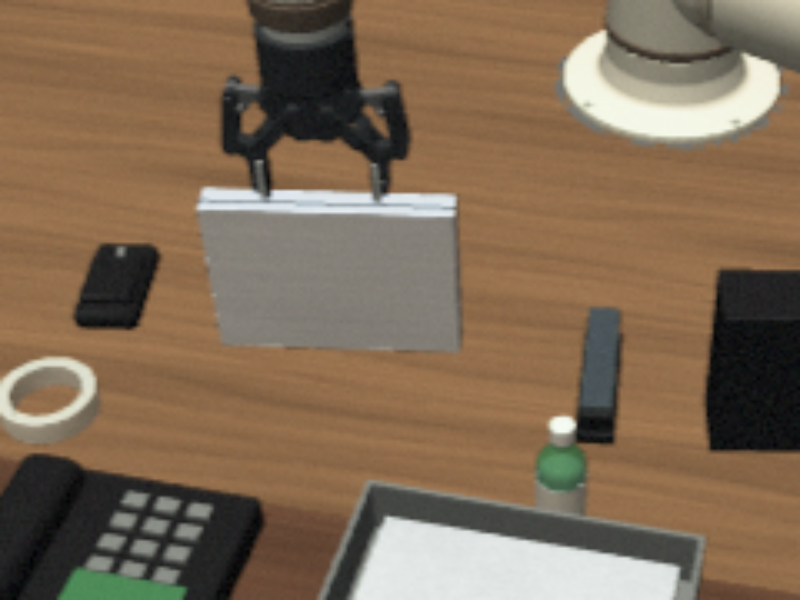

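Run:
```python
from h import *
print(np.round(bot.get_obs()["ee_pos"],4))
c=cams.camera('scene');X=cloud(c)
# crop px (u,v) of the 800x600 view -> full
for (u,v) in [(262,172),(262,185),(262,193),(378,172),(378,185),(378,193),(320,190),(320,205),(320,215),(320,300),(225,200),(440,200)]:
    U,V=120+u*.3,100+v*.3;print((u,v),np.round(X[int(V),int(U)],3))
Xt=cloud(cams.camera('top'))
q=Xt[225:270,295:385].reshape(-1,3);m=q[(q[:,2]>.13)&(q[:,2]<.17)]
print("top",len(m),cv2.minAreaRect(m[:,:2].astype(np.float32)*1000))
```

```text
[ 0.4948 -0.2296  0.1248]
(262, 172) [ 0.514 -0.274  0.202]
(262, 185) [ 0.509 -0.278  0.184]
(262, 193) [ 0.514 -0.276  0.181]
(378, 172) [ 0.501 -0.18   0.207]
(378, 185) [ 0.5   -0.181  0.193]
(378, 193) [ 0.499 -0.182  0.185]
(320, 190) [ 0.47  -0.242  0.155]
(320, 205) [ 0.486 -0.237  0.154]
(320, 215) [ 0.498 -0.233  0.152]
(320, 300) [ 0.496 -0.243  0.055]
(225, 200) [ 0.499 -0.317  0.154]
(440, 200) [ 0.464 -0.139  0.156]
top 177 ((470.182861328125, -171.68519592285156), (30.176334381103516, 92.21018981933594), 8.678068161010742)
```

The tips show at z≈0.18 in the depth image while the state says TCP z≈0.125, and the case did not move: the fingers passed above it. I'll back off and measure the tip height against the reported z.

Emit:
apply_moves([
  [0,0,-0.04,0,1],
  [0,0,-0.08,0,1],
  [0,0,-0.1,0,1],
  [0,0,-0.1,0,1],
])

```text
time: 4.8
ee_pos: [0.3941, -0.2461, 0.1253]
tcp_rot: [-35.2, 89.8, -26.0]
wrist_force: [0.5, -0.5, -0.7]
opening: 0.0854
```

Run:
```python
from h import *
o=bot.get_obs();p=o["ee_pos"];print(p,o["tcp_rot"],o["q"],o["opening"])
c=cams.camera('scene');X=cloud(c)
q=X.reshape(-1,3);q=q[(abs(q[:,0]-p[0])<.05)&(abs(q[:,1]-p[1])<.075)&(q[:,2]>.06)&(q[:,2]<.4)]
for s in (-1,1):
    m=q[(s*(q[:,1]-p[1])>.02)]
    m=m[np.argsort(m[:,2])][:8];print(np.round(m,3).tolist())
im=c["frame"].copy();K=c["camera_matrix"]
for z in (p[2]+.013,p[2]+.06):
  for s in(-.05,.05):
    u=K@(c["R"]@np.array([p[0]-.161*s,p[1]+.987*s,z])+c["t"]);u=u[:2]/u[2];print(z,s,u.round())
    cv2.circle(im,tuple(int(k) for k in u.round()),1,(0,0,255) if z<p[2]+.03 else (0,255,0),-1)
cv2.imwrite('pics/s3.png',cv2.resize(im[70:250,120:360],(800,600),interpolation=cv2.INTER_NEAREST))
```

```text
[ 0.39411522 -0.24610271  0.1252528 ] [-35.15319825  89.78350528 -26.01661322] [-3.19979402e+01 -7.79888193e+00 -1.04201837e+01  8.71633821e+01
  2.25596358e-02 -4.11344828e+01] 0.0854473942849338
[[0.398, -0.291, 0.17], [0.409, -0.289, 0.175], [0.411, -0.292, 0.176], [0.403, -0.288, 0.178], [0.41, -0.292, 0.179], [0.399, -0.289, 0.179], [0.411, -0.294, 0.179], [0.397, -0.29, 0.181]]
[[0.398, -0.2, 0.176], [0.399, -0.202, 0.177], [0.398, -0.197, 0.177], [0.394, -0.201, 0.177], [0.395, -0.203, 0.177], [0.392, -0.195, 0.18], [0.397, -0.197, 0.18], [0.394, -0.191, 0.182]]
0.13825280165479317 -0.05 [206. 146.]
0.13825280165479317 0.05 [240. 147.]
0.18525280165479316 -0.05 [204. 132.]
0.18525280165479316 0.05 [239. 133.]
```

View pics/s3.png

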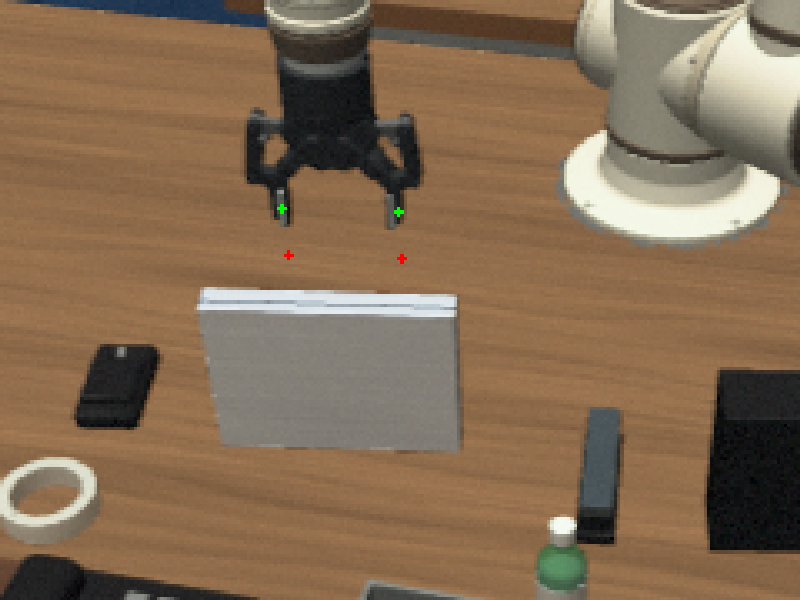

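Emit:
apply_moves([
  [0.022,0,0,0,1],
  [0.042,0,0,0,1],
  [0.042,0,0,0,1],
])

```text
time: 5.15
ee_pos: [0.3951, -0.2453, 0.0808]
tcp_rot: [8.5, 89.9, 17.6]
wrist_force: [-0.3, -0.2, 0.3]
opening: 0.0857
```

```bash
cat >> h.py <<'E'
def tips(zmin=.06):
    o=bot.get_obs();p=o["ee_pos"];X=cloud(cams.camera('scene')).reshape(-1,3)
    q=X[(abs(X[:,0]-p[0])<.03)&(abs(X[:,1]-p[1])<.075)&(X[:,2]>zmin)&(X[:,2]<.4)]
    print("ee",np.round(p,4))
    for s in (-1,1):
        m=q[(s*(q[:,1]-p[1])>.02)];m=m[np.argsort(m[:,2])][:6];print(np.round(m,3).tolist())
E
python3 -c "
from h import *
tips(.09)"
```

```text
ee [ 0.3951 -0.2453  0.0808]
[[0.41, -0.294, 0.129], [0.411, -0.288, 0.13], [0.401, -0.288, 0.131], [0.398, -0.288, 0.132], [0.415, -0.289, 0.133], [0.397, -0.289, 0.135]]
[[0.397, -0.197, 0.13], [0.399, -0.199, 0.131], [0.391, -0.195, 0.133], [0.398, -0.2, 0.134], [0.392, -0.192, 0.134], [0.4, -0.202, 0.135]]
```

Emit:
apply_moves([
  [0,0,0.03,0,1],
  [0,0,0.048,0,1],
  [0,0,0.054,0,1],
  [0,0,0.059,0,1],
  [0,0,0.064,0,1],
  [0,0,0.069,0,1],
])

```text
time: 5.8
ee_pos: [0.4637, -0.2347, 0.0829]
tcp_rot: [-24.7, 89.8, -15.6]
wrist_force: [-0.5, 1.3, 0.8]
opening: 0.085
```

```bash
python3 -c "
from h import *
plan([.5,-.23,.08])
q=cloud(cams.camera('scene'))[150:215,170:265].reshape(-1,3)
m=q[(q[:,2]>.02)&(q[:,0]>.44)&(q[:,0]<.6)&(q[:,2]<.13)]
f=np.polyfit(m[:,2],m[:,0],1);print('back face dx/dz',f,len(m))"
```

```text
t 5.8 pos [ 0.4637 -0.2347  0.0829] F [-0.5  1.3  0.8] q [-26.9  -0.1  -7.8  82.1   0.  -36. ] jaw 99.16
tool axes (cols)
 [[ 0.003 -0.159  0.987]
 [-0.001  0.987  0.159]
 [-1.    -0.001  0.002]]
shift [ 0.003  -0.0011  0.0366]
back face dx/dz [0.05868999 0.49612836] 2083
```

Emit:
apply_moves([
  [0,0,0.005,0,1],
  [0,0,0.01,0,1],
  [0,0,0.015,0,1],
  [0,0,0.02,0,1],
  [0,0,0.025,0,1],
  [0,0,0.028,0,1],
  [0,0,0.028,0,1],
  [0,0,0.02,0,1],
  [0,0,-0.01,0,1],
  [0,0,-0.04,0,1],
  [0,0,-0.06,0,1],
  [0,0,-0.06,0,1],
])

```text
time: 7.05
ee_pos: [0.4027, -0.2445, 0.083]
tcp_rot: [-29.4, 89.8, -20.3]
wrist_force: [0.0, -0.5, 0.0]
opening: 0.0851
```

```bash
cat >> h.py <<'E'
def case(save=None):
    c=cams.camera('top');X=cloud(c).reshape(-1,3)
    m=X[(X[:,2]>.022)&(X[:,2]<.036)&(X[:,0]>.42)&(X[:,0]<.752+.0156*X[:,1])&(X[:,1]>-.385)&(X[:,1]<-.03)]
    print("case",len(m),cv2.minAreaRect(m[:,:2].astype(np.float32)*1000),"med z",np.median(m[:,2]))
    for y in (-.28,-.24,-.2,-.16):
        s=m[abs(m[:,1]-y)<.012]
        if len(s): print(y,"near/far x",np.round(np.percentile(s[:,0],[1,99]),4),"front",round(.7551+.0156*y,4))
    if save: cv2.imwrite(save,cv2.resize(c["frame"][150:320,250:430],(720,680)[:2]) if 0 else cv2.resize(c["frame"][150:300,240:440],(800,600)))
E
python3 -c "
from h import *
plan([.45,-.2,.08],89.1); case('pics/s4.png')"
```

```text
t 7.05 pos [ 0.4027 -0.2445  0.083 ] F [ 0.  -0.5  0. ] q [-31.3  -6.7 -14.1  82.4   0.  -40.4] jaw 99.07
tool axes (cols)
 [[ 0.003 -0.158  0.987]
 [-0.001  0.987  0.158]
 [-1.    -0.001  0.003]]
shift [0.003  0.0365 0.0537]
roll 0.174
case 2325 ((581.1953125, -216.38299560546875), (155.1678924560547, 216.02468872070312), 9.05363655090332) med z 0.03018248095423538
-0.28 near/far x [0.5143 0.6671] front 0.7507
-0.24 near/far x [0.5075 0.6597] front 0.7514
-0.2 near/far x [0.5006 0.6556] front 0.752
-0.16 near/far x [0.4938 0.6491] front 0.7526
```

View pics/s4.png

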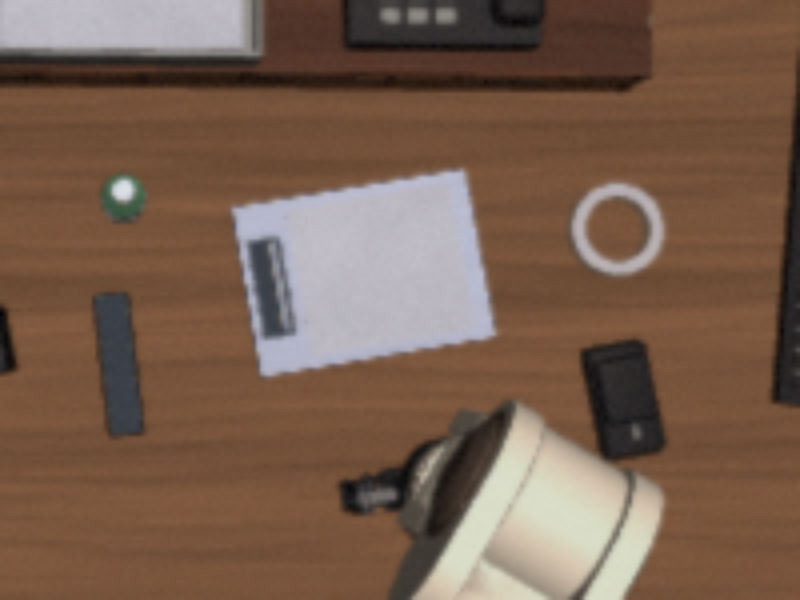

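Emit:
apply_moves([
  [0.04,0.015,0.03,0.174,1],
  [0.075,0.015,0.03,0.174,1],
  [0.08,0.015,0.03,0.174,1],
  [0.08,0.015,0.03,0.174,1],
])

```text
time: 7.5
ee_pos: [0.431, -0.2247, 0.0027]
tcp_rot: [-6.8, 89.9, -7.6]
wrist_force: [-0.8, 0.2, 1.2]
opening: 0.0855
```

```bash
python3 -c "
from h import *
plan([.44,-.225,-.035],89.1); tips(.02)"
```

```text
t 7.5 pos [ 0.431  -0.2247  0.0027] F [-0.8  0.2  1.2] q [-27.6  -3.  -19.6  73.3   0.  -26.8] jaw 89.21
tool axes (cols)
 [[ 0.002  0.014  1.   ]
 [-0.     1.    -0.014]
 [-1.    -0.     0.002]]
shift [ 0.0377 -0.0002  0.0089]
roll 0.0019
ee [ 0.431  -0.2247  0.0027]
[[0.436, -0.269, 0.051], [0.426, -0.269, 0.051], [0.426, -0.269, 0.055], [0.432, -0.27, 0.055], [0.443, -0.269, 0.056], [0.429, -0.271, 0.057]]
[[0.441, -0.18, 0.054], [0.442, -0.177, 0.056], [0.445, -0.182, 0.057], [0.439, -0.171, 0.058], [0.442, -0.183, 0.059], [0.443, -0.179, 0.06]]
```

Emit:
apply_moves([
  [0.015,0,0.005,0.002,1],
  [0.028,0,0.009,0.002,1],
  [0.036,0,0.009,0.002,1],
  [0.037,0,0.009,0.002,1],
])

```text
time: 7.95
ee_pos: [0.4402, -0.2251, -0.0344]
tcp_rot: [-8.7, 89.9, -9.7]
wrist_force: [-0.1, 0.7, -0.1]
opening: 0.0857
```

```bash
python3 -c "
from h import *
plan([.54,-.2265,-.035],89.1); tips(.007)"
```

```text
t 7.95 pos [ 0.4402 -0.2251 -0.0344] F [-0.1  0.7 -0.1] q [-27.1  -0.6 -21.4  69.    0.  -26.2] jaw 89.08
tool axes (cols)
 [[ 0.002  0.016  1.   ]
 [-0.     1.    -0.016]
 [-1.    -0.     0.002]]
shift [0.0008 0.0002 0.0998]
roll -0.0004
ee [ 0.4402 -0.2251 -0.0344]
[[0.439, -0.269, 0.013], [0.447, -0.269, 0.016], [0.438, -0.269, 0.017], [0.449, -0.275, 0.017], [0.428, -0.268, 0.017], [0.447, -0.268, 0.021]]
[[0.453, -0.182, 0.016], [0.453, -0.176, 0.018], [0.453, -0.179, 0.018], [0.451, -0.183, 0.019], [0.447, -0.177, 0.02], [0.453, -0.176, 0.022]]
```

Emit:
apply_moves([
  [0,0,0.02,0,1],
  [0,0,0.035,0,1],
  [0,0,0.041,0,1],
  [0,0,0.046,0,1],
  [0,0,0.051,0,1],
  [0,0,0.056,0,1],
  [0,0,0.061,0,1],
  [0,0,0.066,0,1],
  [0,0,0.071,0,1],
  [0,0,0.076,0,1],
  [0,0,0.081,0,1],
  [0,0,0.086,0,1],
])

```text
time: 9.2
ee_pos: [0.5268, -0.2266, -0.0336]
tcp_rot: [-13.0, 89.9, -13.9]
wrist_force: [-2.8, 1.3, 1.7]
opening: 0.0856
```

```bash
python3 -c "
from h import *
plan([.585,-.2265,-.035],89.1); case()"
```

```text
t 9.2 pos [ 0.5268 -0.2266 -0.0336] F [-2.8  1.3  1.7] q [-23.3  10.  -10.1  69.8   0.  -22.4] jaw 89.07
tool axes (cols)
 [[ 0.002  0.016  1.   ]
 [-0.001  1.    -0.016]
 [-1.    -0.001  0.002]]
shift [0.0015 0.001  0.0582]
roll -0.0005
case 1711 ((617.9229125976562, -225.85372924804688), (154.52244567871094, 215.9758758544922), 2.978975772857666) med z 0.03029285376895555
-0.28 near/far x [0.63   0.6965] front 0.7507
-0.24 near/far x [0.5781 0.6924] front 0.7514
-0.2 near/far x [0.5473 0.6929] front 0.752
-0.16 near/far x [0.5382 0.6895] front 0.7526
```

Emit:
apply_moves([
  [0,0.001,0.005,0,1],
  [0,0.001,0.01,0,1],
  [0,0.001,0.015,0,1],
  [0,0.001,0.02,0,1],
  [0,0.001,0.025,0,1],
  [0,0.001,0.03,0,1],
  [0,0.001,0.035,0,1],
  [0,0.001,0.04,0,1],
  [0,0.001,0.044,0,1],
  [0,0.001,0.046,0,1],
  [0,0.001,0.046,0,1],
])

```text
time: 10.35
ee_pos: [0.5742, -0.2264, -0.0333]
tcp_rot: [-11.8, 89.8, -12.8]
wrist_force: [0.1, -0.3, -1.3]
opening: 0.0853
```

```bash
python3 -c "
from h import *
plan([.585,-.2265,-.035],89.1); case()"
```

```text
t 10.35 pos [ 0.5742 -0.2264 -0.0333] F [ 0.1 -0.3 -1.3] q [-21.5  15.6  -3.4  70.8   0.  -20.6] jaw 89.09
tool axes (cols)
 [[ 0.004  0.016  1.   ]
 [-0.001  1.    -0.016]
 [-1.    -0.001  0.004]]
shift [0.0018 0.0001 0.0108]
roll -0.0002
case 1532 ((662.349365234375, -232.04180908203125), (214.92703247070312, 150.7638397216797), 89.75422668457031) med z 0.03025734369274858
-0.28 near/far x [0.6912 0.7368] front 0.7507
-0.24 near/far x [0.6426 0.7368] front 0.7514
-0.2 near/far x [0.5946 0.7372] front 0.752
-0.16 near/far x [0.5883 0.7374] front 0.7526
```

Emit:
apply_moves([
  [0,0,0.002,0,1],
  [0,0,0.004,0,1],
  [0,0,0.006,0,1],
  [0,0,0.008,0,1],
  [0,0,0.01,0,1],
  [0,0,0.011,0,1],
])

```text
time: 11.0
ee_pos: [0.5853, -0.2266, -0.0331]
tcp_rot: [-12.0, 89.8, -13.0]
wrist_force: [-3.3, -0.2, -0.2]
opening: 0.0855
```

Emit:
apply_moves([
  [0,0,0.001,0,1],
  [0,0,0.001,0,1],
])

```text
time: 11.2
ee_pos: [0.5865, -0.2267, -0.0331]
tcp_rot: [-12.0, 89.7, -13.0]
wrist_force: [-0.6, -0.0, -0.1]
opening: 0.0853
```

```bash
python3 -c "
from h import *
plan([.585,-.2265,-.035],89.1); case()"
```

```text
t 11.2 pos [ 0.5865 -0.2267 -0.0331] F [-0.6 -0.  -0.1] q [-21.1  17.1  -1.5  71.1   0.  -20.2] jaw 89.09
tool axes (cols)
 [[ 0.004  0.016  1.   ]
 [-0.001  1.    -0.016]
 [-1.    -0.001  0.004]]
shift [ 0.0019  0.0002 -0.0016]
roll -0.0001
case 1466 ((672.7039794921875, -232.2493896484375), (214.0124969482422, 151.2281494140625), 89.3553466796875) med z 0.0301917362483557
-0.28 near/far x [0.7063 0.7471] front 0.7507
-0.24 near/far x [0.6618 0.748 ] front 0.7514
-0.2 near/far x [0.6087 0.7474] front 0.752
-0.16 near/far x [0.5992 0.7477] front 0.7526
```

Emit:
apply_moves([
  [0,0,0.001,0,1],
  [0,0,0.001,0,1],
])

```text
time: 11.45
ee_pos: [0.5875, -0.2267, -0.0331]
tcp_rot: [-12.3, 89.7, -13.2]
wrist_force: [-2.1, -0.6, -0.9]
opening: 0.0855
```

Emit:
apply_moves([
  [0,0,0.001,0,1],
  [0,0,0.001,0,1],
])

```text
time: 11.65
ee_pos: [0.5875, -0.2267, -0.0331]
tcp_rot: [-21.0, 89.9, -21.9]
wrist_force: [-8.4, -0.3, 3.0]
opening: 0.0854
```

Emit:
apply_moves([
  [0,0,0.001,0,1],
  [0,0,0.001,0,1],
])

```text
time: 11.85
ee_pos: [0.5873, -0.2267, -0.0331]
tcp_rot: [-71.2, 89.9, -72.1]
wrist_force: [-7.7, 0.3, 3.6]
opening: 0.0853
```

Contact (8 N, no more advance). I back off and check.

Emit:
apply_moves([
  [0,0,-0.01,0,1],
  [0,0,-0.03,0,1],
  [0,0,-0.06,0,1],
  [-0.04,0,-0.1,0,1],
  [-0.09,0,-0.15,0,1],
  [-0.14,0,-0.18,0,1],
  [-0.14,0,-0.18,0,1],
  [-0.14,0,-0.18,0,1],
])

```text
time: 12.65
ee_pos: [0.4074, -0.2247, 0.1119]
tcp_rot: [-31.1, 89.5, -32.1]
wrist_force: [0.4, 0.0, 0.5]
opening: 0.0856
```

Run:
```python
from h import *
plan([.4,-.2,.1])
c=cams.camera('top');X=cloud(c).reshape(-1,3);K=c["camera_matrix"]
m=X[(X[:,2]>.024)&(X[:,2]<.036)&(X[:,0]>.5)&(X[:,0]<.7)&(X[:,1]>-.385)&(X[:,1]<-.06)]
L=[]
for y in np.arange(-.32,-.14,.02):
    s=m[abs(m[:,1]-y)<.01]
    if len(s): L.append((y,s[:,0].min(),.7551+.0156*y-s[:,0].min()))
print(np.round(L,4).tolist(),np.polyfit(np.array(L)[:,0],np.array(L)[:,1],1),"expect slope .0156, depth .155; y range",m[:,1].min(),m[:,1].max(),"z",np.median(m[:,2]))
cv2.imwrite("pics/s5.png",cv2.resize(c["frame"][140:290,200:440],(800,500)))
```

```text
t 12.65 pos [ 0.4074 -0.2247  0.1119] F [0.4 0.  0.5] q [-28.9  -8.1 -12.1  85.4  -0.  -27.9] jaw 89.02
tool axes (cols)
 [[ 0.008  0.017  1.   ]
 [-0.005  1.    -0.017]
 [-1.    -0.005  0.008]]
shift [ 0.0117  0.0247 -0.0079]
[[-0.32, 0.597, 0.1531], [-0.3, 0.5971, 0.1533], [-0.28, 0.5972, 0.1536], [-0.26, 0.5973, 0.1537], [-0.24, 0.5978, 0.1536], [-0.22, 0.5977, 0.154], [-0.2, 0.5981, 0.1539], [-0.18, 0.5978, 0.1545], [-0.16, 0.598, 0.1546]] [0.00662822 0.5991303 ] expect slope .0156, depth .155; y range -0.33807077058294754 -0.12448804208744657 z 0.03032120887623871
```

View pics/s5.png

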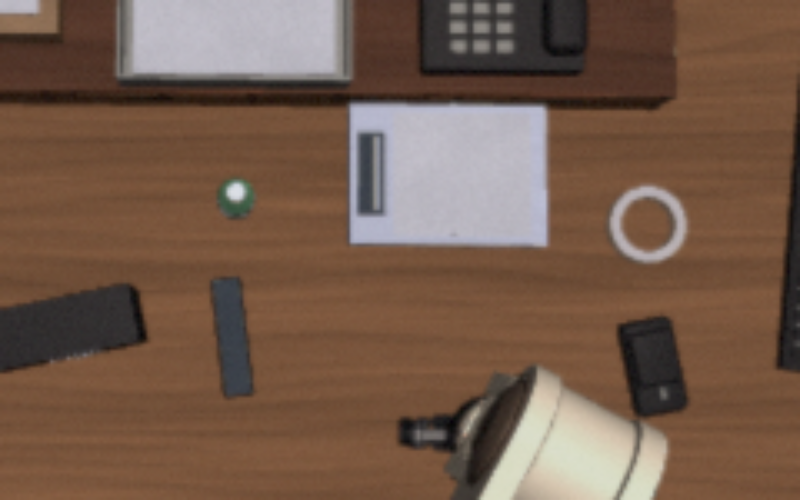

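```bash
python3 -c "
from h import *
bot.job_done()"
```

```text
the job is handed in; nothing more can be done
```

I tipped the case onto its back with the clip up and pushed it with the two open fingertips until it lay flush against the organiser. The job was handed in at about 12.7 s of the 43 s allowed; no verdict was reported.

**Last checks, from the top camera with the arm clear:**
- **Flat:** the case lies clip up, with its top at 30 mm.
- **Snug:** its near edge is 153–155 mm from the organiser's front and the case is 155 mm deep. The far edge is therefore touching within the 2 mm calibration.
- **Square:** it is within about 0.01 rad of the organiser's front (limit 0.05).
- **Force:** wrist force was at most about 9 N at the readings taken, when the case met the organiser. I had no readings between calls.
- **Bystanders:** in the last picture the box file still stands and the stapler, sanitiser, tape and mouse look unmoved. The mug and punch were outside that crop; the arm's only pass near them was early, at about 0.2 m reported height.

**What disagreed:** the open fingertips sat about 47 mm above the reported TCP height, where 13 mm was expected. Because of that, my first push passed over the case without touching it. By the reported pose the grasp point went through the case then, though the images showed the tips about 20 mm above it. After that I took tip heights from the depth images.

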